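# Sockets in order on the rail

## Robot

A 7-joint arm with a two-finger parallel gripper is mounted at the origin on a cart in front of the work surface, level with it; the furniture and walls round the work are solid. World frame = base frame: x ahead of the robot, y to its left, z up, the work surface at z = 0. Lengths are in m, angles in rad, forces in N, time in s.
With the tool pointing down it reaches from about 0.4 to 0.925 m from the base axis. Payload 4.1 kg.
Tool frame: the origin (TCP) lies at the very end of the fingers, on their centre line; the grasp point (between the pads) lies 19 mm behind it; z points along the fingers, y is the line along which they close (so a half turn about z gives the same grasp; the last joint's range is limited). The gripper opens to 85 mm and grips with 20 to 120 N. Pads are 22 mm wide; open, the fingers measure 114 mm over their backs; the gripper's body (76 mm by 85 mm) begins 54 mm behind the grasp point. The pads swing forward as they close: fully open they stand 13 mm farther back than shut.
Start: joints at [-1.354, 0.398, 0.045, 1.537, -0.019, 1.207, -0.051], TCP at [0.202, 0.618, 0.231] pointing down, gripper open.
Joint ranges: [-2.82, 2.82], [-0.49, 2.23], [-1.37, 1.46], [0, 2.46], [-1.36, 4.5], [0.23, 2], [-2.94, 2.94]. Speed limits (rad/s): [2.57, 2.57, 3.14, 3.14, 3.14, 3.14, 3.14].

## Interface

Orientations are given as a unit quaternion [x, y, z, w].
In Python, from plant import bot, optics gives the robot as it stands. The module is installed in compiled form; this text tells all that it offers.
- The arm moves only by the tool jog_arm, never from a script. Its argument "increments" is a list of rows, each an object of numbers: "x", "y", "z": the shift along the tool's x, y, z in cm; "wx", "wy", "wz": the turn, a rotation vector about the tool's x, y, z in rad; "gripper": the closure, from -1 (fully open) to 1 (shut). A call has 1 to 20 rows; each row shifts and turns the commanded pose from where the row before left it, along the tool's axes as they then stand; what a row does not reach is not made up. A row lasts 1/8 s, in which the tool goes at most 62.5 mm and 10.7 degrees, less where a joint would pass 70% of its speed; a pose out of reach is approached as far as the arm can. A call is refused whole if a number of a shift passes 6.25 or a number of a turn 0.188, either way. A call with a gripper value outside its range is refused whole. The fingers move at their own pace and stop on an object; "newtons" is the grip in N (left out, the last holds). Time passes only in rows, so rows that do not move let the fingers close. It gives the time, the measured TCP pose, the force, the opening and the grip force at its end, in the units of the state.
- bot.sense(): the state, without advancing time (a new reading comes with each control period).
- optics.get_image(name): name is "scene" or "side" or "wrist"; returns the picture (400x640x3 uint8, blue, green, red); there is no depth.
- optics.camera_model(name): a dict with "intrinsics" (3x3 intrinsics, pixels), "k1" (the pictures are not rectified: a ray, as slopes to the right and down, at radius r is drawn at 1 + k1 r^2 times it, then the intrinsics apply), "rvec" (rotation vector, rad) and "tvec" (3), from world to camera coordinates, as OpenCV has them. Camera axes: x right, y down, z forward; pixel columns grow to the right and rows downward; lengths in m; the calibration is good to about 2 mm. A picture is of the moment at which its call begins: read the wrist's pose just before it. camera_model takes no time and is no camera call; for the wrist camera it gives the pose at the moment of the call.
- bot.sign_off(): hands the job in; it is judged then, once.
The state is a dict: "t": time; "joints": joint angles; "joint_velocities": joint speeds; "effort": joint torques, N m; "position": TCP position; "tool_rot": TCP orientation; "contact_force": force on the tool from outside, world axes, zero at the start; "ft_torque": the same for the moment, N m; "opening": finger opening in m; "gripper_force": force on a finger pad.
Only numpy, scipy, OpenCV 4.12 (cv2) and the standard library are available. Lean on these libraries where they do the work, as an engineer would, in place of code of your own. Each camera call takes 0.05 s, during which the arm holds its last target. There are 200 camera calls.

## Task

Put the four loose steel sockets back on the socket rail in order of size, one standing upright, mouth up, in the middle of each rubber pad: the largest on the pad next to the carrying handle, and smaller and smaller away from it. Leave the bit box where it is.

Things in the scene. Friction and masses are not known exactly. Their poses are not given: they have to be found in the camera images.
- socket_58: the largest of four round plain steel sockets (wrench sockets), a cylinder 58 mm in diameter and 68 mm high, standing loose on the bench with its hexagon mouth up; 500 g nominal. Origin: centre of its underside; z up along its axis. Grip it across its diameter.
- socket_46: the second largest of four round plain steel sockets (wrench sockets), a cylinder 46 mm in diameter and 57 mm high, standing loose on the bench with its hexagon mouth up; 320 g nominal. Origin: centre of its underside; z up along its axis. Grip it across its diameter.
- socket_36: the third largest of four round plain steel sockets (wrench sockets), a cylinder 36 mm in diameter and 48 mm high, standing loose on the bench with its hexagon mouth up; 200 g nominal. Origin: centre of its underside; z up along its axis. Grip it across its diameter.
- socket_26: the smallest of four round plain steel sockets (wrench sockets), a cylinder 26 mm in diameter and 40 mm high, standing loose on the bench with its hexagon mouth up; 120 g nominal. Origin: centre of its underside; z up along its axis. Grip it across its diameter.
- pad_a: round black rubber pad, 72 mm across, 3 mm thick, number 1 of 4 alike from the left (+y) end of the socket rail, 90 mm apart. The rail is a fixed grey strip 480 mm long, 84 mm wide, its top 12 mm and the pad tops 15 mm above the bench. Origin: centre of the pad's underside, at the rail's top; y along the rail, x across it, z up.
- pad_b: round black rubber pad, 72 mm across, 3 mm thick, number 2 of 4 alike from the left (+y) end of the socket rail, 90 mm apart. The rail is a fixed grey strip 480 mm long, 84 mm wide, its top 12 mm and the pad tops 15 mm above the bench. Origin: centre of the pad's underside, at the rail's top; y along the rail, x across it, z up.
- pad_c: round black rubber pad, 72 mm across, 3 mm thick, number 3 of 4 alike from the left (+y) end of the socket rail, 90 mm apart. The rail is a fixed grey strip 480 mm long, 84 mm wide, its top 12 mm and the pad tops 15 mm above the bench. Origin: centre of the pad's underside, at the rail's top; y along the rail, x across it, z up.
- pad_d: round black rubber pad, 72 mm across, 3 mm thick, number 4 of 4 alike from the left (+y) end of the socket rail, 90 mm apart. The rail is a fixed grey strip 480 mm long, 84 mm wide, its top 12 mm and the pad tops 15 mm above the bench. Origin: centre of the pad's underside, at the rail's top; y along the rail, x across it, z up.
- handle: carrying handle fixed on one end of the rail, left or right: an upright loop of 8 mm steel rod on a steel foot, 76 mm across the rail, 24 mm along it, its top 49 mm above the rail's. It stands 75 mm beyond the nearest pad's centre. The other end has only a flat steel cap 8 mm high. Origin: centre of its foot's underside; axes as the rail's.
- bit_box: bystander: small loose orange-red driver-bit holder, 34 mm wide (x), 100 mm long (y), 38 mm high with its bits, lying on the bench among the sockets. Origin: centre of its underside. To be left where it is.
There are look-alikes about, which are no part of the job. Leave any brown or purple look-alike of the socket_58 alone.

How it is judged:
At the end, for the whole second after the job is handed in: Each socket stands at rest and upright (mouth up, within 0.12 rad) on its pad, its axis within 12 mm of the pad's centre: largest on the pad nearest the handle, then the second, third and smallest in turn along the rail (((horizontal distance between handle and pad_a below 0.12 m and horizontal distance between socket_58 and pad_a below 0.012 m and z of socket_58 in the frame of pad_a between -0.001 and 0.007 m and horizontal distance between socket_46 and pad_b below 0.012 m and z of socket_46 in the frame of pad_b between -0.001 and 0.007 m and horizontal distance between socket_36 and pad_c below 0.012 m and z of socket_36 in the frame of pad_c between -0.001 and 0.007 m and horizontal distance between socket_26 and pad_d below 0.012 m and z of socket_26 in the frame of pad_d between -0.001 and 0.007 m) or (horizontal distance between handle and pad_d below 0.12 m and horizontal distance between socket_58 and pad_d below 0.012 m and z of socket_58 in the frame of pad_d between -0.001 and 0.007 m and horizontal distance between socket_46 and pad_c below 0.012 m and z of socket_46 in the frame of pad_c between -0.001 and 0.007 m and horizontal distance between socket_36 and pad_b below 0.012 m and z of socket_36 in the frame of pad_b between -0.001 and 0.007 m and horizontal distance between socket_26 and pad_a below 0.012 m and z of socket_26 in the frame of pad_a between -0.001 and 0.007 m)) and angle between each of socket_58, socket_46, socket_36, socket_26's own z axis and vertical below 0.12 rad and linear speed of each of socket_58, socket_46, socket_36, socket_26 below 0.02 m/s and angular speed of each of socket_58, socket_46, socket_36, socket_26 below 0.2 rad/s); the robot touches nothing.
It fails at once if the bit box is pushed more than 25 mm from where it stood (distance of bit_box from where it was at the start of the episode above 0.025 m).
It also fails if it takes over 96 s, if anything falls off the work surface, if the arm or the gripper's body presses on something with over 40 N, if the wrist force passes 120 N, or if a joint passes its speed limit or range.

## Working session

There is one attempt and no reset: what is moved stays moved. The work goes in short steps, Python scripts to look and compute and a tool call to move; the robot and the scene stay as the last step left them, time stands still between calls to the robot, and variables do not carry over. Pictures are saved under pics/ and viewed, at most 14 in all, crops included, and the job is handed in when it is done.

Besides the shell and the picture viewer there is one more tool, called as a command line: name --argument value ..., lists and objects as JSON in quotes. jog_arm: Moves the arm, as the interface text tells. Its arguments: {"type":"object","properties":{"increments":{"type":"array","items":{"type":"object","properties":{"x":{"type":"number"},"y":{"type":"number"},"z":{"type":"number"},"wx":{"type":"number"},"wy":{"type":"number"},"wz":{"type":"number"},"gripper":{"type":"number"}}}},"newtons":{"type":"number"}},"required":["increments"]}

```bash
mkdir -p pics; cat > h.py <<'E'
import numpy as np, cv2
from plant import bot, optics
def ray(cm,u,v):
    K=np.array(cm['intrinsics'],float);k=cm['k1']
    p=cv2.undistortPoints(np.array([[[u,v]]],float),K,np.array([k,0,0,0,0.]))[0,0]
    R=cv2.Rodrigues(np.array(cm['rvec'],float))[0];t=np.array(cm['tvec'],float).ravel()
    return -R.T@t, R.T@np.array([p[0],p[1],1.])
def onz(cm,u,v,z):
    c,d=ray(cm,u,v); return c+d*(z-c[2])/d[2]
def proj(cm,P):
    q,_=cv2.projectPoints(np.array(P,float).reshape(-1,1,3),np.array(cm['rvec'],float),np.array(cm['tvec'],float),np.array(cm['intrinsics'],float),np.array([cm['k1'],0,0,0,0.]))
    return q[:,0]
E
python3 - <<'E'
from h import *
s=bot.sense();print(s)
for n in("scene","side","wrist"):
    cm=optics.camera_model(n);im=optics.get_image(n)
    cv2.imwrite(f'pics/{n}0.png',im);c,d=ray(cm,320,200);print(n,cm,c.round(3),d.round(3))
E
```

```text
{'t': 0.0, 'joints': array([-1.35401409,  0.3992057 ,  0.04501793,  1.53786178, -0.01867759,
        1.20690716, -0.05069387]), 'joint_velocities': array([-0.00034299, -0.00043113, -0.000452  , -0.00053196,  0.00022992,
       -0.00085373, -0.00147797]), 'effort': array([ 4.23465863e-04, -4.75125253e+01,  1.36509005e+00, -2.54215747e+01,
        1.17486194e-02,  9.53068928e-03,  2.99540147e-06]), 'position': array([0.2016455 , 0.61727015, 0.2302624 ]), 'tool_rot': array([ 1.57166102e-01,  9.87571696e-01, -9.77374994e-04, -7.92224185e-05]), 'contact_force': array([ 1.00503395,  0.6627809 , -0.34916014]), 'ft_torque': array([-0.00155729,  0.02908528,  0.02244283]), 'gripper_force': 0.0, 'opening': 0.08561397857358506}
scene {'intrinsics': array([[485.35559006,   0.        , 313.77149659],
       [  0.        , 485.35559006, 200.27148631],
       [  0.        ,   0.        ,   1.        ]]), 'k1': 0.01920087565160091, 'rvec': array([ 1.92781212, -0.54416863,  0.3241878 ]), 'tvec': array([-0.51094225,  0.16139267,  1.10744924])} [-0.033 -1.081  0.586] [ 0.471  0.784 -0.405]
side {'intrinsics': array([[375.89560505,   0.        , 319.25916472],
       [  0.        , 375.89560505, 193.71811002],
       [  0.        ,   0.        ,   1.        ]]), 'k1': -0.031985635363167744, 'rvec': array([ 0.0898489 , -2.84474284,  1.30307666]), 'tvec': array([0.54521272, 0.07056079, 0.98039574])} [0.514 0.726 0.687] [ 0.031 -0.745 -0.666]
wrist {'intrinsics': array([[298.83230735,   0.        , 318.26514197],
       [  0.        , 298.83230735, 197.63340246],
       [  0.        ,   0.        ,   1.        ]]), 'k1': -0.015194522326542156, 'rvec': array([-2.35647348, -1.70999403, -0.23041716]), 'tvec': array([-0.64833586, -0.03417995,  0.37861714])} [0.136 0.638 0.372] [ 0.263 -0.082 -0.961]
```

View pics/scene0.png

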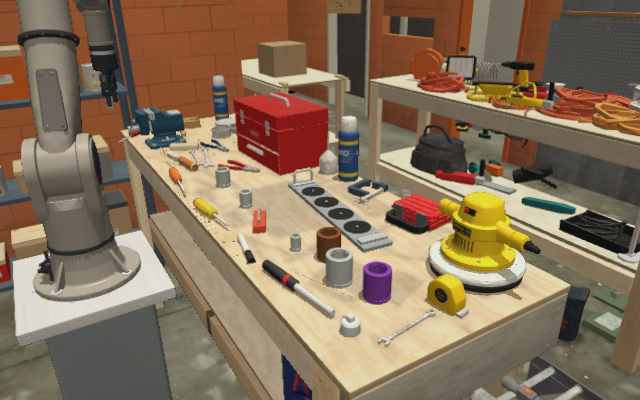

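View pics/side0.png

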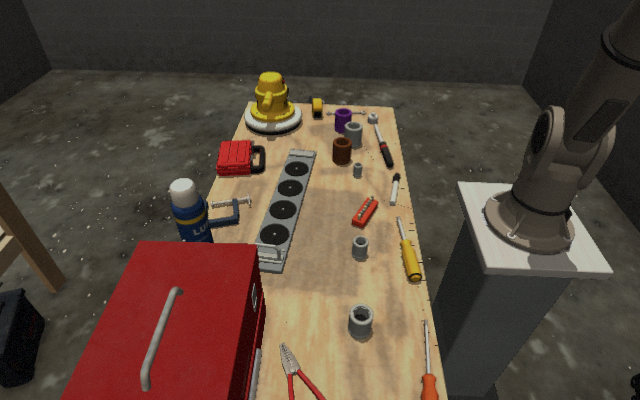

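Scene view: the rail runs from the handle at (303,178), which is its far (+y) end, to the cap at (375,243). That makes pad_a the pad for socket_58. Grey candidates in the scene picture are (339,267), (222,177), (245,198) and (295,242). The look-alikes are brown at (328,243) and purple at (377,282), and the low white piece at (350,325) is not a socket. I'll enlarge this to confirm and get the masks.

```bash
cat > seg.py <<'E'
from h import *
def grey(im,lo=60,smax=60):
    h=cv2.cvtColor(im,cv2.COLOR_BGR2HSV)
    return ((h[...,1]<smax)&(h[...,2]>lo)).astype(np.uint8)
def comps(m,x0,y0,x1,y1,amin=60):
    mm=np.zeros_like(m);mm[y0:y1,x0:x1]=m[y0:y1,x0:x1]
    mm=cv2.morphologyEx(mm,cv2.MORPH_CLOSE,np.ones((3,3),np.uint8))
    n,l,s,c=cv2.connectedComponentsWithStats(mm)
    return [(s[i].tolist(),c[i].round(1).tolist()) for i in range(1,n) if s[i][4]>amin],l
E
python3 - <<'E'
from seg import *
s=cv2.imread('pics/scene0.png');d=cv2.imread('pics/side0.png')
print(*comps(grey(s),200,150,400,345)[0],sep='\n');print()
print(*comps(grey(d),210,100,400,345)[0],sep='\n')
a=cv2.resize(s[160:350,200:400],None,fx=2.0,fy=2.0,interpolation=2);b=cv2.resize(d[100:345,210:400],None,fx=2.1,fy=2.1,interpolation=2)
H=max(a.shape[0],b.shape[0]);o=np.zeros((H,a.shape[1]+b.shape[1],3),np.uint8);o[:a.shape[0],:a.shape[1]]=a;o[:b.shape[0],a.shape[1]:]=b
cv2.imwrite('pics/crop1.png',o);print(o.shape)
cs,cd=optics.camera_model('scene'),optics.camera_model('side')
for n,u in(('58',(339,267)),('46',(222,177)),('36',(245,198)),('26',(295,242))):print(n,onz(cs,*u,.03).round(3))
for n,u in(('58',(353,135)),('46',(361,322)),('36',(360,247)),('26',(357,171)),('box',(364,211))):print(n,onz(cd,*u,.03).round(3))
E
```

```text
([200, 150, 14, 18, 98], [206.2, 159.9])
([320, 150, 29, 25, 471], [330.6, 161.3])
([348, 150, 21, 43, 357], [360.8, 168.1])
([378, 150, 22, 23, 343], [389.9, 158.5])
([215, 167, 16, 21, 272], [222.6, 176.6])
([243, 166, 17, 6, 66], [251.0, 168.8])
([288, 168, 105, 84, 1850], [339.8, 215.2])
([353, 177, 47, 25, 353], [379.5, 189.6])
([239, 189, 14, 19, 230], [245.3, 197.9])
([213, 214, 17, 12, 61], [221.1, 219.5])
([237, 233, 16, 25, 165], [244.0, 244.1])
([290, 232, 11, 20, 188], [295.4, 241.3])
([325, 247, 31, 41, 1030], [339.1, 267.2])
([264, 260, 23, 17, 136], [276.2, 268.0])
([287, 277, 48, 40, 410], [311.2, 296.7])
([206, 282, 28, 33, 228], [223.4, 299.9])
([237, 304, 27, 41, 249], [249.1, 326.9])
([340, 312, 22, 25, 413], [350.3, 324.7])
([200, 319, 16, 26, 226], [205.1, 335.5])
([378, 330, 22, 15, 134], [388.4, 337.7])
([303, 333, 12, 10, 75], [308.6, 338.3])

([210, 100, 98, 89, 2164], [238.7, 123.9])
([322, 100, 78, 38, 525], [371.7, 105.5])
([368, 112, 16, 31, 171], [375.0, 124.8])
([344, 121, 19, 27, 318], [353.8, 132.3])
([254, 149, 62, 125, 2211], [283.3, 213.7])
([353, 163, 9, 14, 99], [357.2, 169.5])
([390, 180, 9, 25, 140], [393.9, 192.0])
([210, 193, 41, 29, 269], [231.3, 205.5])
([352, 235, 16, 25, 326], [359.4, 247.1])
([348, 304, 25, 35, 623], [360.2, 320.8])
(514, 799, 3)
58 [ 0.461 -0.333  0.03 ]
46 [0.445 0.321 0.03 ]
36 [0.439 0.124 0.03 ]
26 [ 0.434 -0.184  0.03 ]
58 [ 0.455 -0.335  0.03 ]
46 [0.447 0.338 0.03 ]
36 [0.444 0.147 0.03 ]
26 [ 0.446 -0.141  0.03 ]
box [0.431 0.025 0.03 ]
```

View pics/crop1.png

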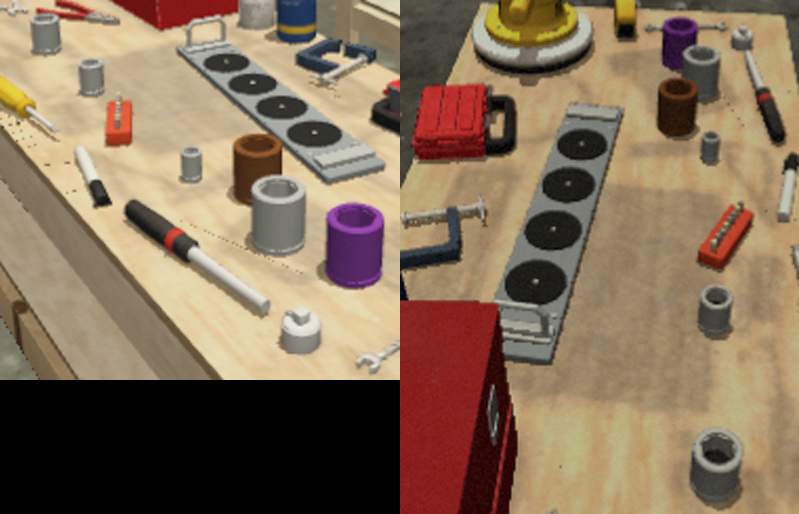

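View pics/wrist0.png

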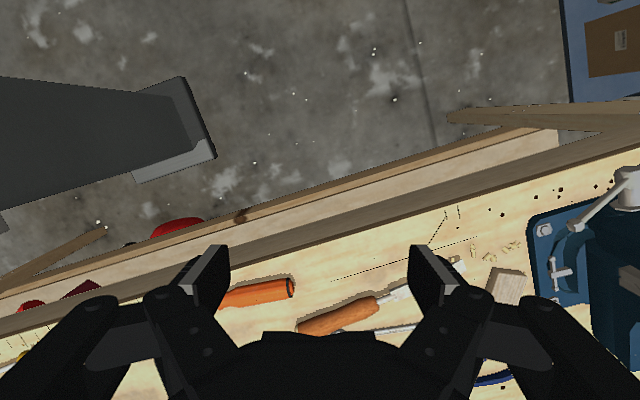

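Enlarged crop: the four grey sockets are at scene pixels (339,267)=58, (222,177)=46, (245,198)=36 and (295,242)=26. Only these are cylinders of plain grey steel. The brown one at (328,243) and the purple one at (377,282) are the look-alikes. The pads have white centre dots. The wrist view shows only the bench edge so far.

```bash
cat > m1.py <<'E'
from seg import *
def tri(A,ua,B,ub):
    c1,d1=ray(A,*ua);c2,d2=ray(B,*ub)
    t=np.linalg.lstsq(np.c_[d1,-d2],c2-c1,rcond=None)[0];p,q=c1+d1*t[0],c2+d2*t[1]
    return (p+q)/2,np.linalg.norm(p-q)
def cen(m,x,y):
    _,l=comps(m,0,0,640,400,20)
    w=l[y-8:y+9,x-8:x+9];k=np.bincount(w[w>0]).argmax()
    hull=cv2.convexHull(np.argwhere(l==k)[:,::-1].astype(np.int32));M=cv2.moments(hull)
    f=hull[:,0]
    return (M['m10']/M['m00'],M['m01']/M['m00']),f.min(0),f.max(0)
E
python3 - <<'E'
from m1 import *
s=cv2.imread('pics/scene0.png');d=cv2.imread('pics/side0.png')
cs,cd=optics.camera_model('scene'),optics.camera_model('side')
gs,gd=grey(s),grey(d)
hs,hd=[cv2.cvtColor(i,cv2.COLOR_BGR2HSV) for i in(s,d)]
br=lambda h:((h[...,0]<14)&(h[...,1]>130)&(h[...,2]<140)).astype(np.uint8)
pu=lambda h:((h[...,0]>125)&(h[...,0]<160)&(h[...,1]>90)).astype(np.uint8)
re=lambda h:(((h[...,0]<9)|(h[...,0]>174))&(h[...,1]>140)&(h[...,2]>150)).astype(np.uint8)
for n,ma,a,mb,b in(('58',gs,(339,267),gd,(353,135)),('46',gs,(222,177),gd,(361,322)),('36',gs,(245,198),gd,(360,247)),('26',gs,(295,242),gd,(357,170)),
  ('brown',br(hs),(328,247),br(hd),(342,153)),('purple',pu(hs),(377,286),pu(hd),(343,120)),('box',re(hs),(259,220),re(hd),(364,213))):
    u,lo,hi=cen(ma,*a);v,l2,h2=cen(mb,*b);p,e=tri(cs,u,cd,v);print(n,p.round(4),round(e,4),np.round(u,1),hi-lo,np.round(v,1),h2-l2)
# pads dots
def dots(im,pts):
    g=cv2.cvtColor(im,cv2.COLOR_BGR2GRAY).astype(float);o=[]
    for x,y in pts:
        w=g[y-5:y+6,x-5:x+6].copy();w-=np.median(w)+15;w[w<0]=0
        yy,xx=np.mgrid[y-5:y+6,x-5:x+6];o.append(((w*xx).sum()/w.sum(),(w*yy).sum()/w.sum()))
    return o
S=dots(s,[(313,190),(326,202),(340,213),(357,226)]);D=dots(d,[(274,233),(284,209),(290,187),(296,168)])
for a,b in zip(S,D):p,e=tri(cs,a,cd,b);print('dot',np.round(a,1),np.round(b,1),p.round(4),round(e,4))
E
```

```text
58 [ 0.4545 -0.3419  0.0357] 0.0028 [339.6 267.2] [30 40] [353.6 132.7] [18 26]
46 [0.4495 0.3324 0.0259] 0.0018 [222.6 176.7] [15 20] [359.8 320.6] [24 34]
36 [0.4456 0.1401 0.0223] 0.002 [245.4 198. ] [13 18] [359.4 247. ] [15 24]
26 [ 0.4449 -0.1635  0.0191] 0.0013 [295.2 241.3] [10 19] [357.  169.5] [ 8 13]
brown [ 0.4921 -0.2361  0.0361] 0.0017 [327.7 242.1] [23 34] [341.6 150.2] [18 27]
purple [ 0.4912 -0.427   0.0336] 0.0021 [376.9 282.3] [28 41] [342.  119.4] [16 23]
box [0.4265 0.0026 0.0115] 0.0009 [259.1 220.6] [12 19] [364.6 210.1] [25 24]
dot [312.8 186.4] [274.2 233.4] [0.6523 0.1079 0.0211] 0.007
dot [326.  204.6] [282.6 208.4] [0.6413 0.0056 0.0048] 0.0045
dot [340.1 211.1] [289.6 186.8] [ 0.634  -0.0744  0.0155] 0.0016
dot [356.9 225.6] [296.1 167.9] [ 0.6254 -0.1666  0.0127] 0.001
```

jog_arm --increments '[{"z": -6},{"z": -5,"x": -2,"y": -1.4},{"x": -4.4,"y": -3.1},{"x": -4.4,"y": -3.1},{"x": -4.4,"y": -3.1},{"x": -4.4,"y": -3.1},{"x": -4.4,"y": -3.1},{"x": -4.4,"y": -3.1},{"x": -4.4,"y": -3.1},{"x": -4.4,"y": -3.1},{"x": -4.4,"y": -3.1},{"x": -4.4,"y": -3.1},{"x": -4.4,"y": -3.1},{"x": -4.4,"y": -3.1},{"x": -4.4,"y": -3.1},{"x": -3.5,"y": -2.8},{"x": 0},{"x": 0}]'

```text
invalid input
```

```bash
python3 - <<'E'
from h import *
import pickle
s=bot.sense();print(s['t'],s['position'],s['tool_rot'])
cm=optics.camera_model('wrist');im=optics.get_image('wrist');cv2.imwrite('pics/w1.png',im);pickle.dump(cm,open('w1.pkl','wb'))
P=[(.6523,.1079,.015),(.6413,.0056,.015),(.634,-.0744,.015),(.6254,-.1666,.015),(.4545,-.342,.036),(.4495,.3324,.026),(.4456,.14,.022),(.445,-.1635,.019)]
print(proj(cm,P).round(0).tolist())
E
```

```text
0.15 [0.20170975 0.61739885 0.23051505] [ 1.57194196e-01  9.87567424e-01 -7.51998423e-04 -5.16651435e-05]
[[126.0, 498.0], [73.0, 504.0], [34.0, 509.0], [-10.0, 515.0], [-161.0, 482.0], [188.0, 390.0], [77.0, 414.0], [-74.0, 449.0]]
```

View pics/w1.png

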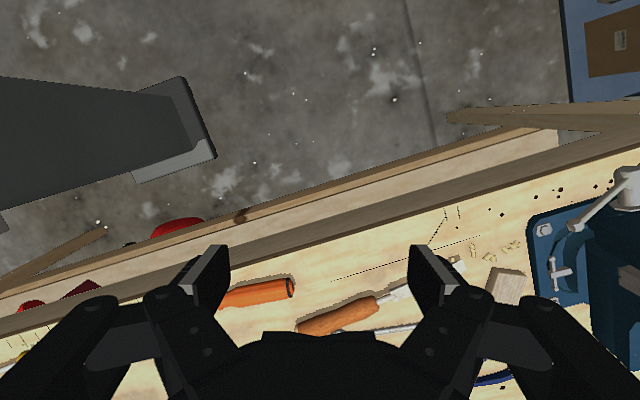

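The picture is the unchanged bench edge, because the call was refused. I'll retry with every field filled in.

jog_arm --increments '[{"x": 0,"y": 0,"z": -6,"wx": 0,"wy": 0,"wz": 0,"gripper": -1}]'

```text
t: 0.32
position: [0.2007, 0.6146, 0.2859]
tool_rot: [0.157, 0.988, -0.006, -0.001]
contact_force: [0.2, 1.4, 0.9]
opening: 0.0853
gripper_force: 0.0
```

jog_arm --increments '[{"x": -2,"y": -1.4,"z": -5,"gripper": -1},{"x": -4.4,"y": -3.1,"z": 0,"gripper": -1}]'

```text
invalid input
```

All seven keys are needed in every row.

jog_arm --increments '[{"x": -2,"y": -1.4,"z": -5,"wx": 0,"wy": 0,"wz": 0,"gripper": -1},{"x": -4.4,"y": -3.1,"z": -1,"wx": 0,"wy": 0,"wz": 0,"gripper": -1},{"x": -4.4,"y": -3.1,"z": 0,"wx": 0,"wy": 0,"wz": 0,"gripper": -1},{"x": -4.4,"y": -3.1,"z": 0,"wx": 0,"wy": 0,"wz": 0,"gripper": -1},{"x": -4.4,"y": -3.1,"z": 0,"wx": 0,"wy": 0,"wz": 0,"gripper": -1},{"x": -4.4,"y": -3.1,"z": 0,"wx": 0,"wy": 0,"wz": 0,"gripper": -1},{"x": -4.4,"y": -3.1,"z": 0,"wx": 0,"wy": 0,"wz": 0,"gripper": -1},{"x": -4.4,"y": -3.1,"z": 0,"wx": 0,"wy": 0,"wz": 0,"gripper": -1},{"x": -4.4,"y": -3.1,"z": 0,"wx": 0,"wy": 0,"wz": 0,"gripper": -1},{"x": -4.4,"y": -3.1,"z": 0,"wx": 0,"wy": 0,"wz": 0,"gripper": -1},{"x": -4.4,"y": -3.1,"z": 0,"wx": 0,"wy": 0,"wz": 0,"gripper": -1},{"x": -4.4,"y": -3.1,"z": 0,"wx": 0,"wy": 0,"wz": 0,"gripper": -1},{"x": -4.4,"y": -3.1,"z": 0,"wx": 0,"wy": 0,"wz": 0,"gripper": -1},{"x": -4.4,"y": -3.1,"z": 0,"wx": 0,"wy": 0,"wz": 0,"gripper": -1},{"x": -3.5,"y": -2.8,"z": 0,"wx": 0,"wy": 0,"wz": 0,"gripper": -1},{"x": 0,"y": 0,"z": 0,"wx": 0,"wy": 0,"wz": 0,"gripper": -1},{"x": 0,"y": 0,"z": 0,"wx": 0,"wy": 0,"wz": 0,"gripper": -1}]'

```text
t: 2.45
position: [0.6594, 0.0011, 0.3509]
tool_rot: [0.157, 0.988, 0.0, -0.001]
contact_force: [-0.6, 1.2, 0.9]
opening: 0.0852
gripper_force: 0.0
```

```bash
python3 - <<'E'
from h import *
import pickle
s=bot.sense();print(s['t'],s['position'],s['tool_rot'])
cm=optics.camera_model('wrist');im=optics.get_image('wrist');cv2.imwrite('pics/w2.png',im);pickle.dump(cm,open('w2.pkl','wb'))
P=[(.6523,.1079,.015),(.6413,.0056,.015),(.634,-.0744,.015),(.6254,-.1666,.015),(.4545,-.342,.036),(.4495,.3324,.026),(.4456,.14,.022),(.445,-.1635,.019)]
print(proj(cm,P).round(0).tolist())
E
```

```text
2.45 [0.6594396  0.00109245 0.35088848] [ 1.56929930e-01  9.87609488e-01  4.88758272e-04 -5.07902779e-04]
[[382.0, 134.0], [318.0, 148.0], [269.0, 159.0], [214.0, 171.0], [55.0, 102.0], [508.0, -67.0], [367.0, -19.0], [166.0, 56.0]]
```

View pics/w2.png

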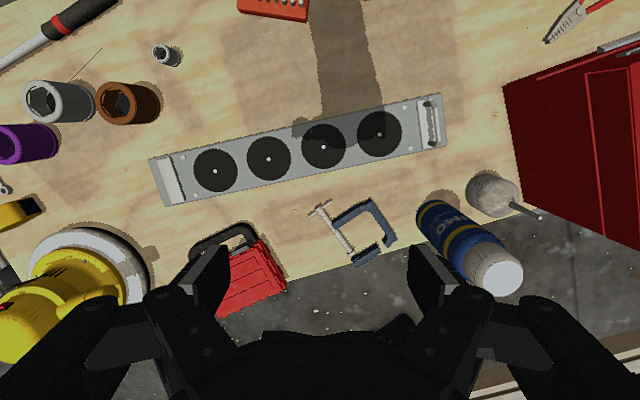

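Wrist view: the handle is at (431,120), the pad dots are at (379,134), (323,147), (268,159) and (215,171), socket_58 is at (57,101) and socket_26 is at (166,55). I'll measure these now.

```bash
python3 - <<'E'
from m1 import *
import pickle
w=cv2.imread('pics/w2.png');cw=pickle.load(open('w2.pkl','rb'));cs,cd=optics.camera_model('scene'),optics.camera_model('side')
s=cv2.imread('pics/scene0.png');d=cv2.imread('pics/side0.png')
def dot(im,x,y,r=3):
    g=cv2.cvtColor(im,cv2.COLOR_BGR2GRAY).astype(float);a=g[y-r:y+r+1,x-r:x+r+1].copy();a-=np.median(a)+15;a[a<0]=0
    yy,xx=np.mgrid[y-r:y+r+1,x-r:x+r+1];return (a*xx).sum()/a.sum(),(a*yy).sum()/a.sum()
W=[dot(w,*p) for p in((379,134),(323,147),(268,159),(215,171))]
D=[dot(d,*p) for p in((274,233),(283,209),(290,187),(296,168))]
Q=[]
for a,b in zip(W,D):
    p,e=tri(cw,a,cd,b);q=onz(cw,*a,.015);Q.append(q)
    print(np.round(a,1),np.round(b,1),'tri',p.round(4),round(e,4),'wrist',q.round(4),'side',onz(cd,*b,.015).round(4))
print(np.linalg.norm(np.diff(Q,axis=0),axis=1))
g=grey(w,60,60);gs,gd=grey(s),grey(d)
for n,x,y,a,b in(('58',50,101,(339,267),(353,135)),('26',166,55,(295,242),(357,170))):
    u,lo,hi=cen(g,x,y);v,*_=cen(gd,*b);t,*_=cen(gs,*a)
    print(n,np.round(u,1),hi-lo,*[k.round(4) if i==0 else round(k,4) for i,k in enumerate(tri(cw,u,cd,v))],*tri(cw,u,cs,t))
E
```

```text
[379.1 134.1] [274.2 233.4] tri [0.6509 0.1037 0.0141] 0.0008 wrist [0.6511 0.1036 0.015 ] side [0.6503 0.1046 0.015 ]
[323.  146.5] [282.6 208.4] tri [0.642  0.014  0.0144] 0.0008 wrist [0.6423 0.0141 0.015 ] side [0.6415 0.0147 0.015 ]
[268.2 158.7] [289.6 186.8] tri [ 0.6336 -0.0757  0.0138] 0.0001 wrist [ 0.6335 -0.0754  0.015 ] side [ 0.6333 -0.0743  0.015 ]
[214.7 170.7] [296.1 167.9] tri [ 0.6249 -0.1656  0.0132] 0.0 wrist [ 0.6247 -0.1648  0.015 ] side [ 0.6246 -0.1631  0.015 ]
[0.08997254 0.0899138  0.08984813]
58 [33.7 96.3] [65 60] [ 0.4434 -0.3709  0.0239] 0.0203 [ 0.44316488 -0.35810861  0.04837631] 0.0035109084618821806
26 [160.1  52.9] [18 21] [ 0.4408 -0.171   0.015 ] 0.0066 [ 0.44115604 -0.1694286   0.02331862] 0.00238906120809133
```

jog_arm --increments '[{"x": 1.1,"y": -4.9,"z": 2,"wx": 0,"wy": 0,"wz": 0,"gripper": -1},{"x": 1.1,"y": -4.9,"z": 2,"wx": 0,"wy": 0,"wz": 0,"gripper": -1},{"x": 1.1,"y": -4.9,"z": 2,"wx": 0,"wy": 0,"wz": 0,"gripper": -1},{"x": 1.1,"y": -4.9,"z": 2,"wx": 0,"wy": 0,"wz": 0,"gripper": -1},{"x": 1.1,"y": -4.9,"z": 2,"wx": 0,"wy": 0,"wz": 0,"gripper": -1},{"x": 1.1,"y": -4.9,"z": 2,"wx": 0,"wy": 0,"wz": 0,"gripper": -1},{"x": 1.1,"y": -4.9,"z": 2,"wx": 0,"wy": 0,"wz": 0,"gripper": -1},{"x": 1.1,"y": -4.7,"z": 2,"wx": 0,"wy": 0,"wz": 0,"gripper": -1},{"x": 0,"y": 0,"z": 2,"wx": 0,"wy": 0,"wz": 0,"gripper": -1},{"x": 0,"y": 0,"z": 0,"wx": 0,"wy": 0,"wz": 0,"gripper": -1},{"x": 0,"y": 0,"z": 0,"wx": 0,"wy": 0,"wz": 0,"gripper": -1}]'

```text
t: 3.88
position: [0.4565, -0.3418, 0.1721]
tool_rot: [0.156, 0.988, 0.0, 0.001]
contact_force: [0.8, 0.1, -0.2]
opening: 0.0855
gripper_force: 0.0
```

```bash
cat > near.py <<'E'
from m1 import *
import sys
# near look: grey-mask under tool; rim centre at z=top
def tool(dw):
    R=cv2.Rodrigues(np.zeros(3))[0]
    from scipy.spatial.transform import Rotation as T
    return T.from_quat(bot.sense()['tool_rot']).inv().apply(dw)*100
def look(name,save):
    s=bot.sense();cm=optics.camera_model('wrist');im=optics.get_image('wrist');cv2.imwrite(f'pics/{save}.png',im)
    print(s['t'],s['position'].round(4),s['tool_rot'].round(4));return s,cm,im
E
python3 - <<'E'
from near import *
import pickle
s,cm,im=look('58','w3');pickle.dump(cm,open('w3.pkl','wb'))
print(proj(cm,[(.4545,-.342,.068),(.4545,-.342,0)]).round(1))
E
```

```text
3.875 [ 0.4565 -0.3418  0.1721] [1.556e-01 9.878e-01 3.000e-04 8.000e-04]
[[317.9 195.6]
 [318.  179. ]]
```

View pics/w3.png

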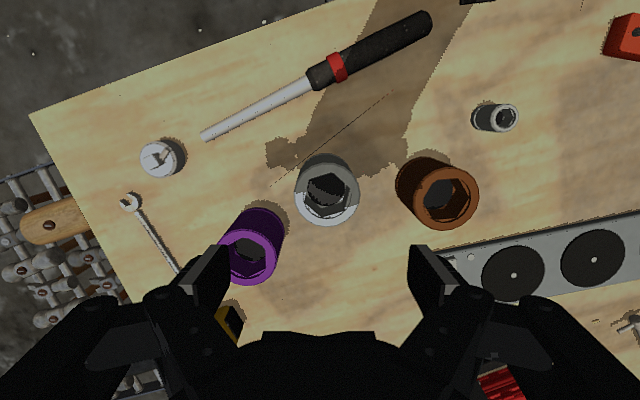

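Wrist view from above: the rim of socket_58 is centred near (326,194), with purple at (250,255) and brown at (445,195). The finger lanes are clear. Next I'll fit the rim and get its height from two views.

```bash
python3 - <<'E'
from near import *
import pickle
im=cv2.imread('pics/w3.png');cm=pickle.load(open('w3.pkl','rb'))
h=cv2.cvtColor(im,cv2.COLOR_BGR2HSV)
m=((h[...,1]<45)).astype(np.uint8);m[:145]=0;m[235:]=0;m[:,:285]=0;m[:,370:]=0
l=comps(m,285,145,370,235,200);print(l[0])
k=l[1][215,327] or l[1][222,327]
pts=[]
for v in range(180,232):
    r=np.where(l[1][v]==k)[0]
    if len(r):pts+= [(v,r.min(),r.max())]
print(pts[::4])
for (x,y) in((295,195),(358,195),(326,226)):print(h[y,x-4:x+5,1] if y!=226 else h[y-4:y+5,x,1])
for z in(.055,.06,.068):print(onz(cm,326.5,194,z).round(4))
s=cv2.imread('pics/scene0.png');cs=optics.camera_model('scene');u,lo,hi=cen(grey(s),339,267)
print(u,lo,hi,[onz(cs,*u,z).round(4) for z in(.03,.034)], proj(cs,[(.456,-.336,.068),(.456,-.336,0)]))
E
```

```text
[([293, 153, 67, 74, 3766], [326.0, 190.7])]
[(180, np.int64(297), np.int64(355)), (184, np.int64(296), np.int64(357)), (188, np.int64(295), np.int64(358)), (192, np.int64(294), np.int64(359)), (196, np.int64(294), np.int64(359)), (200, np.int64(294), np.int64(358)), (204, np.int64(295), np.int64(358)), (208, np.int64(297), np.int64(355)), (212, np.int64(299), np.int64(354)), (216, np.int64(302), np.int64(350)), (220, np.int64(306), np.int64(346)), (224, np.int64(314), np.int64(338))]
[80 83 63  8 10 16 16 15 14]
[28 20 20 20 19 20 61 75 75]
[ 9  6  9  9  8 64 76 73 72]
[ 0.4588 -0.3353  0.055 ]
[ 0.4575 -0.335   0.06  ]
[ 0.4554 -0.3346  0.068 ]
(339.55278310940497, 267.1505118362124) [325 247] [355 287] [array([ 0.4612, -0.334 ,  0.03  ]), array([ 0.4577, -0.3394,  0.034 ])] [[338.0112105  252.82588925]
 [338.05862739 280.16003816]]
```

jog_arm --increments '[{"x": 0.2,"y": 0.6,"z": 3,"wx": 0,"wy": 0,"wz": 0,"gripper": -1},{"x": 0,"y": 0,"z": 3,"wx": 0,"wy": 0,"wz": 0,"gripper": -1},{"x": 0,"y": 0,"z": 3,"wx": 0,"wy": 0,"wz": 0,"gripper": -1},{"x": 0,"y": 0,"z": 3,"wx": 0,"wy": 0,"wz": 0,"gripper": -1},{"x": 0,"y": 0,"z": 2,"wx": 0,"wy": 0,"wz": 0,"gripper": -1},{"x": 0,"y": 0,"z": 1.4,"wx": 0,"wy": 0,"wz": 0,"gripper": -1},{"x": 0,"y": 0,"z": 0,"wx": 0,"wy": 0,"wz": 0,"gripper": -1},{"x": 0,"y": 0,"z": 0,"wx": 0,"wy": 0,"wz": 0,"gripper": 1},{"x": 0,"y": 0,"z": 0,"wx": 0,"wy": 0,"wz": 0,"gripper": 1},{"x": 0,"y": 0,"z": 0,"wx": 0,"wy": 0,"wz": 0,"gripper": 1},{"x": 0,"y": 0,"z": 0,"wx": 0,"wy": 0,"wz": 0,"gripper": 1},{"x": 0,"y": 0,"z": 0,"wx": 0,"wy": 0,"wz": 0,"gripper": 1}]' --newtons 60

```text
t: 5.42
position: [0.4562, -0.3366, 0.0186]
tool_rot: [0.157, 0.988, 0.0, 0.001]
contact_force: [0.0, 3.6, 5.3]
opening: 0.0572
gripper_force: 64.0
```

jog_arm --increments '[{"x": 0,"y": 0,"z": -3,"wx": 0,"wy": 0,"wz": 0,"gripper": 1},{"x": 0,"y": 0,"z": -5,"wx": 0,"wy": 0,"wz": 0,"gripper": 1},{"x": -0.2,"y": 2,"z": -4,"wx": 0,"wy": 0,"wz": 0,"gripper": 1},{"x": -0.5,"y": 5,"z": 0,"wx": 0,"wy": 0,"wz": 0,"gripper": 1},{"x": -0.5,"y": 5,"z": 0,"wx": 0,"wy": 0,"wz": 0,"gripper": 1},{"x": -0.5,"y": 5,"z": 0,"wx": 0,"wy": 0,"wz": 0,"gripper": 1},{"x": -0.5,"y": 5,"z": 0,"wx": 0,"wy": 0,"wz": 0,"gripper": 1},{"x": -0.5,"y": 5,"z": 0,"wx": 0,"wy": 0,"wz": 0,"gripper": 1},{"x": -0.5,"y": 5,"z": 0,"wx": 0,"wy": 0,"wz": 0,"gripper": 1},{"x": -0.5,"y": 5,"z": 0,"wx": 0,"wy": 0,"wz": 0,"gripper": 1},{"x": -0.5,"y": 5,"z": 0,"wx": 0,"wy": 0,"wz": 0,"gripper": 1},{"x": -0.5,"y": 4,"z": 2,"wx": 0,"wy": 0,"wz": 0,"gripper": 1},{"x": -0.2,"y": 1.9,"z": 3,"wx": 0,"wy": 0,"wz": 0,"gripper": 1},{"x": 0,"y": 0,"z": 2,"wx": 0,"wy": 0,"wz": 0,"gripper": 1},{"x": 0,"y": 0,"z": 0,"wx": 0,"wy": 0,"wz": 0,"gripper": 1},{"x": 0,"y": 0,"z": 0,"wx": 0,"wy": 0,"wz": 0,"gripper": 1}]'

```text
t: 7.42
position: [0.6506, 0.1008, 0.0683]
tool_rot: [0.159, 0.987, -0.0, 0.001]
contact_force: [1.0, 0.3, -5.8]
opening: 0.0568
gripper_force: 66.7
```

```bash
python3 - <<'E'
from near import *
s,cm,im=look('58','w4')
cv2.imwrite('pics/w4c.png',im[180:340,180:460])
cv2.imwrite('pics/s4.png',optics.get_image('scene'));cv2.imwrite('pics/d4.png',optics.get_image('side'))
h=cv2.cvtColor(im,cv2.COLOR_BGR2HSV)
P=s['position'];z=P[2]-.0186+.068
print(proj(cm,[(P[0],P[1],z),(P[0],P[1],P[2])]), tool(np.array([.651,.104,.0336])-P))
E
```

```text
7.425 [0.6506 0.1008 0.0683] [ 1.587e-01  9.873e-01 -3.000e-04  7.000e-04]
[[319.44713849 312.35024621]
 [319.20425406 251.67664338]] [0.07050559 0.31082786 3.46787825]
```

View pics/w4.png

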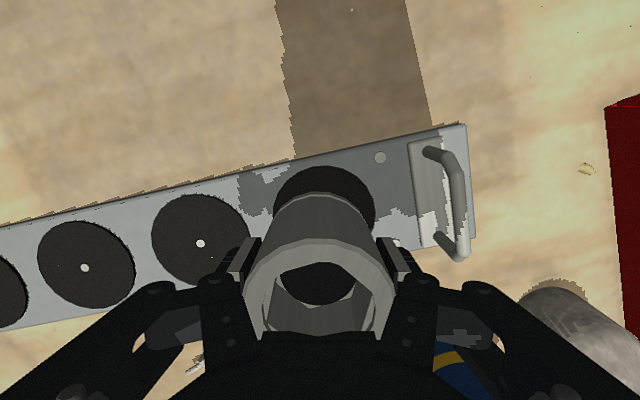

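The socket is held at (320,290), and its lower front edge is at about (322,192) over pad_a. The offset of the socket in the grip follows from that edge.

```bash
python3 - <<'E'
from near import *
im=cv2.imread('pics/w4.png');cm=optics.camera_model('wrist');P=bot.sense()['position']
g=cv2.cvtColor(im,cv2.COLOR_BGR2GRAY);print(g[184:204,322])
e=onz(cm,322,192.5,P[2]-.0186);tx=np.array([-.951,.31])
print(e.round(4),((e-P)[:2]@tx).round(4))
E
```

```text
[ 24  23  26  25  22  26  22  31  64  57  83 115  89  63  61  61  63  62
  64  62]
[0.6261 0.1121 0.0503] 0.0269
```

jog_arm --increments '[{"x": 0.2,"y": 0.3,"z": 1.5,"wx": 0,"wy": 0,"wz": 0,"gripper": 1},{"x": 0,"y": 0,"z": 1,"wx": 0,"wy": 0,"wz": 0,"gripper": 1},{"x": 0,"y": 0,"z": 0.6,"wx": 0,"wy": 0,"wz": 0,"gripper": 1},{"x": 0,"y": 0,"z": 0.2,"wx": 0,"wy": 0,"wz": 0,"gripper": 1},{"x": 0,"y": 0,"z": 0,"wx": 0,"wy": 0,"wz": 0,"gripper": 1},{"x": 0,"y": 0,"z": 0.1,"wx": 0,"wy": 0,"wz": 0,"gripper": 1},{"x": 0,"y": 0,"z": 0,"wx": 0,"wy": 0,"wz": 0,"gripper": 1}]'

```text
t: 8.45
position: [0.6499, 0.1066, 0.0337]
tool_rot: [0.157, 0.988, 0.0, 0.001]
contact_force: [0.2, -0.3, -4.2]
opening: 0.057
gripper_force: 67.1
```

jog_arm --increments '[{"x": 0,"y": -0.2,"z": 0.1,"wx": 0,"wy": 0,"wz": 0,"gripper": 1},{"x": 0,"y": 0,"z": 0.1,"wx": 0,"wy": 0,"wz": 0,"gripper": 1},{"x": 0,"y": 0,"z": 0,"wx": 0,"wy": 0,"wz": 0,"gripper": 1}]'

```text
t: 8.82
position: [0.6499, 0.1066, 0.0337]
tool_rot: [0.157, 0.988, 0.002, 0.001]
contact_force: [-3.2, 3.0, 8.6]
opening: 0.0567
gripper_force: 68.1
```

jog_arm --increments '[{"x": 0,"y": 0,"z": 0,"wx": 0,"wy": 0,"wz": 0,"gripper": -0.8},{"x": 0,"y": 0,"z": 0,"wx": 0,"wy": 0,"wz": 0,"gripper": -0.8},{"x": 0,"y": 0,"z": 0,"wx": 0,"wy": 0,"wz": 0,"gripper": -0.8}]'

```text
t: 9.2
position: [0.6487, 0.1043, 0.0312]
tool_rot: [0.157, 0.988, -0.0, 0.0]
contact_force: [-0.3, 0.3, -0.4]
opening: 0.0771
gripper_force: 0.0
```

jog_arm --increments '[{"x": 0,"y": 0,"z": -4,"wx": 0,"wy": 0,"wz": 0,"gripper": -0.8},{"x": 0,"y": 0,"z": -5,"wx": 0,"wy": 0,"wz": 0,"gripper": -0.8},{"x": 1,"y": 0,"z": -5,"wx": 0,"wy": 0,"wz": 0,"gripper": -1},{"x": 5,"y": -0.7,"z": 0,"wx": 0,"wy": 0,"wz": 0,"gripper": -1},{"x": 5,"y": -0.7,"z": 0,"wx": 0,"wy": 0,"wz": 0,"gripper": -1},{"x": 5,"y": -0.8,"z": 0,"wx": 0,"wy": 0,"wz": 0,"gripper": -1},{"x": 4.4,"y": -0.7,"z": 0,"wx": 0,"wy": 0,"wz": 0,"gripper": -1},{"x": 0,"y": 0,"z": 0,"wx": 0,"wy": 0,"wz": 0,"gripper": -1},{"x": 0,"y": 0,"z": 0,"wx": 0,"wy": 0,"wz": 0,"gripper": -1}]'

```text
t: 10.32
position: [0.4467, 0.1405, 0.1717]
tool_rot: [0.157, 0.988, 0.0, 0.001]
contact_force: [0.1, 0.8, 0.8]
opening: 0.0855
gripper_force: 0.0
```

```bash
cat >> near.py <<'E'
def rim(save,H,smax=45):
    s,cm,im=look('',save);h=cv2.cvtColor(im,cv2.COLOR_BGR2HSV)
    m=((h[...,1]<smax)).astype(np.uint8);m=cv2.morphologyEx(m,cv2.MORPH_OPEN,np.ones((3,3),np.uint8))
    u0=proj(cm,[(*s['position'][:2],H)])[0].astype(int)
    c,l=comps(m,u0[0]-75,u0[1]-70,u0[0]+76,u0[1]+60,100)
    k=min(c,key=lambda q:np.hypot(*(np.array(q[1])-u0)));print('tcp px',u0,k)
    i=[j for j in np.unique(l) if j and abs((l==j).sum()-k[0][4])<2][0]
    f=cv2.convexHull(np.argwhere(l==i)[:,::-1].astype(np.int32))[:,0].astype(float)
    # lower part of hull is the rim: circle through points below the widest row
    x0,x1=f[:,0].min(),f[:,0].max();r=(x1-x0)/2
    c0=((x0+x1)/2,f[:,1].max()-r);p=onz(cm,*c0,H);print('rim',np.round(c0,1),'r',r,'pos',p.round(4),'width mm',1e3*np.linalg.norm(onz(cm,x0,c0[1],H)-onz(cm,x1+1,c0[1],H)))
    print('tool',tool(np.r_[p[:2],s['position'][2]]-s['position']).round(2))
    return s,cm,im
E
python3 - <<'E'
from near import *
s,cm,im=rim('w5',.048)
d=optics.get_image('side');cv2.imwrite('pics/d5.png',d)
im=cv2.resize(im[100:260,220:420],None,fx=2,fy=2);d=cv2.resize(d[120:280,220:400],None,fx=2,fy=2);cv2.imwrite('pics/c5.png',np.hstack([im,d]))
E
```

```text
10.325 [0.4467 0.1405 0.1717] [1.574e-01 9.875e-01 4.000e-04 9.000e-04]
tcp px [318 191] ([302, 164, 37, 44, 1220], [319.7, 186.1])
rim [320. 189.] r 18.0 pos [0.4445 0.1424 0.048 ] width mm 33.87295041799879
tool [ 0.27  0.11 -0.  ]
```

View pics/c5.png

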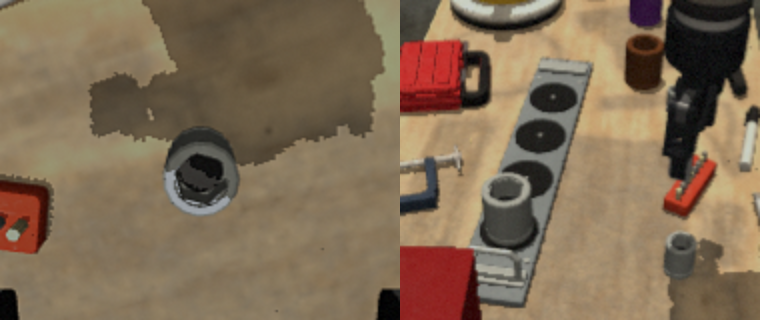

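The crop shows socket_58 standing upright on pad_a. Socket_36 is right under the tool, with its rim at (320,189) and a clear space around it.

jog_arm --increments '[{"x": 0.2,"y": 0.1,"z": 4,"wx": 0,"wy": 0,"wz": 0,"gripper": -1},{"x": 0,"y": 0,"z": 4,"wx": 0,"wy": 0,"wz": 0,"gripper": -1},{"x": 0,"y": 0,"z": 4,"wx": 0,"wy": 0,"wz": 0,"gripper": -1},{"x": 0,"y": 0,"z": 2.5,"wx": 0,"wy": 0,"wz": 0,"gripper": -1},{"x": 0,"y": 0,"z": 1.5,"wx": 0,"wy": 0,"wz": 0,"gripper": -1},{"x": 0,"y": 0,"z": 0,"wx": 0,"wy": 0,"wz": 0,"gripper": -1},{"x": 0,"y": 0,"z": 0,"wx": 0,"wy": 0,"wz": 0,"gripper": 1},{"x": 0,"y": 0,"z": 0,"wx": 0,"wy": 0,"wz": 0,"gripper": 1},{"x": 0,"y": 0,"z": 0,"wx": 0,"wy": 0,"wz": 0,"gripper": 1},{"x": 0,"y": 0,"z": 0,"wx": 0,"wy": 0,"wz": 0,"gripper": 1},{"x": 0,"y": 0,"z": 0,"wx": 0,"wy": 0,"wz": 0,"gripper": 1},{"x": 0,"y": 0,"z": 0,"wx": 0,"wy": 0,"wz": 0,"gripper": 1},{"x": 0,"y": 0,"z": 0,"wx": 0,"wy": 0,"wz": 0,"gripper": 1}]' --newtons 50

```text
t: 12.05
position: [0.4447, 0.1426, 0.0122]
tool_rot: [0.157, 0.988, 0.001, 0.001]
contact_force: [-0.8, -0.8, 5.5]
opening: 0.0347
gripper_force: 49.5
```

jog_arm --increments '[{"x": 0,"y": 0,"z": -3,"wx": 0,"wy": 0,"wz": 0,"gripper": 1},{"x": 0,"y": 0,"z": -5,"wx": 0,"wy": 0,"wz": 0,"gripper": 1},{"x": -2,"y": -1.2,"z": -2,"wx": 0,"wy": 0,"wz": 0,"gripper": 1},{"x": -4.1,"y": -2.5,"z": 0,"wx": 0,"wy": 0,"wz": 0,"gripper": 1},{"x": -4.1,"y": -2.5,"z": 0,"wx": 0,"wy": 0,"wz": 0,"gripper": 1},{"x": -4.1,"y": -2.5,"z": 0,"wx": 0,"wy": 0,"wz": 0,"gripper": 1},{"x": -4.1,"y": -2.5,"z": 0,"wx": 0,"wy": 0,"wz": 0,"gripper": 1},{"x": -4.1,"y": -2.5,"z": 1,"wx": 0,"wy": 0,"wz": 0,"gripper": 1},{"x": -2.2,"y": -1.2,"z": 2,"wx": 0,"wy": 0,"wz": 0,"gripper": 1},{"x": 0,"y": 0,"z": 2.5,"wx": 0,"wy": 0,"wz": 0,"gripper": 1},{"x": 0,"y": 0,"z": 0,"wx": 0,"wy": 0,"wz": 0,"gripper": 1},{"x": 0,"y": 0,"z": 0,"wx": 0,"wy": 0,"wz": 0,"gripper": 1},{"x": 0,"y": 0,"z": 0,"wx": 0,"wy": 0,"wz": 0,"gripper": 1}]'

```text
t: 13.68
position: [0.6334, -0.0757, 0.0576]
tool_rot: [0.157, 0.988, 0.0, 0.001]
contact_force: [0.2, -0.1, -2.4]
opening: 0.035
gripper_force: 50.5
```

```bash
python3 - <<'E'
from near import *
s,cm,im=look('','w6');P=s['position'];print(tool(np.array([.6335,-.0755,.0272])-P))
h=cv2.cvtColor(im,cv2.COLOR_BGR2GRAY);print(proj(cm,[(P[0]-.951*.018,P[1]+.31*.018,P[2]-.0122)]));print(h[190:240,320])
E
```

```text
13.675 [ 0.6334 -0.0757  0.0576] [1.568e-01 9.876e-01 3.000e-04 1.000e-03]
[2.23976967e-03 2.20298436e-02 3.04129544e+00]
[[319.24011894 211.33792356]]
[ 27  27  27  24  26  25  28  26  26  25  29  28  24  28  27  29  27  28
  28  25  28  28  26  22  35  73  72  65  94 125 131  78  66  69  71  71
  71  71  70  71  71  71  70  71  71  70  71  69  70  70]
```

jog_arm --increments '[{"x": 0.1,"y": 0,"z": 1.5,"wx": 0,"wy": 0,"wz": 0,"gripper": 1},{"x": 0,"y": 0,"z": 1,"wx": 0,"wy": 0,"wz": 0,"gripper": 1},{"x": 0,"y": 0,"z": 0.4,"wx": 0,"wy": 0,"wz": 0,"gripper": 1},{"x": 0,"y": 0,"z": 0.2,"wx": 0,"wy": 0,"wz": 0,"gripper": 1},{"x": 0,"y": 0,"z": 0.1,"wx": 0,"wy": 0,"wz": 0,"gripper": 1},{"x": 0,"y": 0,"z": 0,"wx": 0,"wy": 0,"wz": 0,"gripper": 1}]'

```text
t: 14.48
position: [0.6304, -0.0754, 0.0273]
tool_rot: [0.157, 0.988, 0.001, -0.002]
contact_force: [-10.5, 2.3, 22.2]
opening: 0.0351
gripper_force: 53.1
```

jog_arm --increments '[{"x": 0,"y": 0,"z": 0,"wx": 0,"wy": 0,"wz": 0,"gripper": -0.4},{"x": 0,"y": 0,"z": -0.2,"wx": 0,"wy": 0,"wz": 0,"gripper": -0.4},{"x": 0,"y": 0,"z": 0,"wx": 0,"wy": 0,"wz": 0,"gripper": -0.4},{"x": 0,"y": 0,"z": -3,"wx": 0,"wy": 0,"wz": 0,"gripper": -0.4},{"x": 0,"y": 0,"z": -5,"wx": 0,"wy": 0,"wz": 0,"gripper": -0.4},{"x": 1,"y": 0,"z": -5,"wx": 0,"wy": 0,"wz": 0,"gripper": -1},{"x": 3.6,"y": 3,"z": -1.5,"wx": 0,"wy": 0,"wz": 0,"gripper": -1},{"x": 3.6,"y": 3.8,"z": 0,"wx": 0,"wy": 0,"wz": 0,"gripper": -1},{"x": 3.6,"y": 3.8,"z": 0,"wx": 0,"wy": 0,"wz": 0,"gripper": -1},{"x": 3.6,"y": 3.8,"z": 0,"wx": 0,"wy": 0,"wz": 0,"gripper": -1},{"x": 3.6,"y": 3.8,"z": 0,"wx": 0,"wy": 0,"wz": 0,"gripper": -1},{"x": 3.6,"y": 3.8,"z": 0,"wx": 0,"wy": 0,"wz": 0,"gripper": -1},{"x": 3.6,"y": 3.8,"z": 0,"wx": 0,"wy": 0,"wz": 0,"gripper": -1},{"x": 3,"y": 3.8,"z": 0,"wx": 0,"wy": 0,"wz": 0,"gripper": -1},{"x": 0.7,"y": 3.6,"z": 0,"wx": 0,"wy": 0,"wz": 0,"gripper": -1},{"x": 0,"y": 0,"z": 0,"wx": 0,"wy": 0,"wz": 0,"gripper": -1},{"x": 0,"y": 0,"z": 0,"wx": 0,"wy": 0,"wz": 0,"gripper": -1}]'

```text
t: 16.6
position: [0.4508, 0.3314, 0.171]
tool_rot: [0.158, 0.987, -0.001, -0.0]
contact_force: [-0.5, -0.4, -0.6]
opening: 0.0856
gripper_force: 0.0
```

```bash
python3 - <<'E'
from near import *
s,cm,im=rim('w7',.057)
d=optics.get_image('side')
im=cv2.resize(im[90:270,220:420],None,fx=2,fy=2);d=cv2.resize(d[120:300,220:400],None,fx=2,fy=2);cv2.imwrite('pics/c7.png',np.hstack([im,d]))
E
```

```text
16.6 [0.4508 0.3314 0.171 ] [ 1.577e-01  9.875e-01 -7.000e-04 -0.000e+00]
tcp px [319 194] ([298, 159, 50, 57, 2056], [321.8, 188.0])
rim [322.5 190.5] r 24.5 pos [0.4479 0.3354 0.057 ] width mm 44.14717069681054
tool [ 0.4  0.3 -0. ]
```

View pics/c7.png

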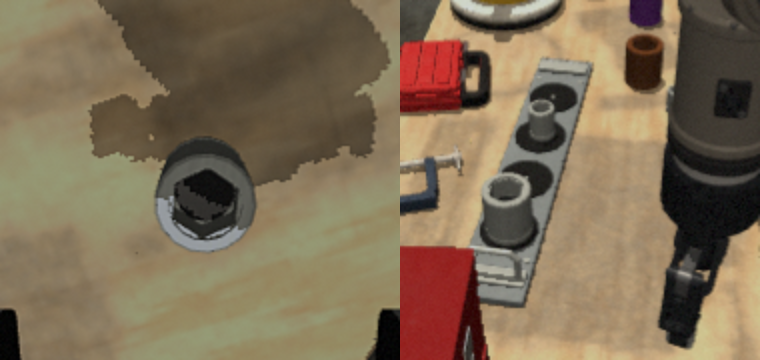

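Socket_36 stands on pad_c. Socket_46 is below the tool with its rim at (322,190) and nothing around it.

jog_arm --increments '[{"x": 0.3,"y": 0.3,"z": 4,"wx": 0,"wy": 0,"wz": 0,"gripper": -1},{"x": 0,"y": 0,"z": 4,"wx": 0,"wy": 0,"wz": 0,"gripper": -1},{"x": 0,"y": 0,"z": 3.6,"wx": 0,"wy": 0,"wz": 0,"gripper": -1},{"x": 0,"y": 0,"z": 2.5,"wx": 0,"wy": 0,"wz": 0,"gripper": -1},{"x": 0,"y": 0,"z": 1.5,"wx": 0,"wy": 0,"wz": 0,"gripper": -1},{"x": 0,"y": 0,"z": 0,"wx": 0,"wy": 0,"wz": 0,"gripper": -1},{"x": 0,"y": 0,"z": 0,"wx": 0,"wy": 0,"wz": 0,"gripper": 1},{"x": 0,"y": 0,"z": 0,"wx": 0,"wy": 0,"wz": 0,"gripper": 1},{"x": 0,"y": 0,"z": 0,"wx": 0,"wy": 0,"wz": 0,"gripper": 1},{"x": 0,"y": 0,"z": 0,"wx": 0,"wy": 0,"wz": 0,"gripper": 1},{"x": 0,"y": 0,"z": 0,"wx": 0,"wy": 0,"wz": 0,"gripper": 1},{"x": 0,"y": 0,"z": 0,"wx": 0,"wy": 0,"wz": 0,"gripper": 1}]' --newtons 50

```text
t: 18.2
position: [0.4493, 0.3368, 0.0166]
tool_rot: [0.157, 0.988, 0.001, 0.0]
contact_force: [-0.8, -1.5, 6.2]
opening: 0.0451
gripper_force: 51.2
```

jog_arm --increments '[{"x": 0,"y": 0,"z": -4,"wx": 0,"wy": 0,"wz": 0,"gripper": 1},{"x": 0,"y": 0,"z": -5,"wx": 0,"wy": 0,"wz": 0,"gripper": 1},{"x": -1.8,"y": -1.6,"z": -5,"wx": 0,"wy": 0,"wz": 0,"gripper": 1},{"x": -3.5,"y": -3.1,"z": 0,"wx": 0,"wy": 0,"wz": 0,"gripper": 1},{"x": -3.5,"y": -3.1,"z": 0,"wx": 0,"wy": 0,"wz": 0,"gripper": 1},{"x": -3.5,"y": -3.1,"z": 0,"wx": 0,"wy": 0,"wz": 0,"gripper": 1},{"x": -3.5,"y": -3.1,"z": 0,"wx": 0,"wy": 0,"wz": 0,"gripper": 1},{"x": -3.5,"y": -3.1,"z": 0,"wx": 0,"wy": 0,"wz": 0,"gripper": 1},{"x": -3.5,"y": -3.1,"z": 0,"wx": 0,"wy": 0,"wz": 0,"gripper": 1},{"x": -3.5,"y": -3.1,"z": 0,"wx": 0,"wy": 0,"wz": 0,"gripper": 1},{"x": -2,"y": -1.4,"z": 0,"wx": 0,"wy": 0,"wz": 0,"gripper": 1},{"x": 0,"y": 0,"z": 2,"wx": 0,"wy": 0,"wz": 0,"gripper": 1},{"x": 0,"y": 0,"z": 4,"wx": 0,"wy": 0,"wz": 0,"gripper": 1},{"x": 0,"y": 0,"z": 3,"wx": 0,"wy": 0,"wz": 0,"gripper": 1},{"x": 0,"y": 0,"z": 0,"wx": 0,"wy": 0,"wz": 0,"gripper": 1},{"x": 0,"y": 0,"z": 0,"wx": 0,"wy": 0,"wz": 0,"gripper": 1}]'

```text
t: 20.2
position: [0.6411, 0.0147, 0.0658]
tool_rot: [0.157, 0.988, 0.0, 0.0]
contact_force: [0.5, 0.5, -2.8]
opening: 0.0449
gripper_force: 52.4
```

```bash
python3 - <<'E'
from near import *
s,cm,im=look('','w8');P=s['position'];print(tool(np.array([.642,.014,.0316])-P))
h=cv2.cvtColor(im,cv2.COLOR_BGR2GRAY);print(proj(cm,[(P[0]-.951*.023,P[1]+.31*.023,P[2]-.0166)]));print(h[190:230,320])
E
```

```text
20.2 [0.6411 0.0147 0.0658] [1.567e-01 9.877e-01 3.000e-04 3.000e-04]
[-0.10003098 -0.04407632  3.41675694]
[[319.24008715 200.3652103 ]]
[ 29  31  30  28  29  30  30  29  27  27  28  28  27  47  71  69  83 126
 132  78  68  71  70  71  69  71  71  70  70  71  70  70  70  70  70  70
  70  71  71  70]
```

jog_arm --increments '[{"x": 0,"y": 0,"z": 1.5,"wx": 0,"wy": 0,"wz": 0,"gripper": 1},{"x": 0,"y": 0,"z": 1.2,"wx": 0,"wy": 0,"wz": 0,"gripper": 1},{"x": 0,"y": 0,"z": 0.5,"wx": 0,"wy": 0,"wz": 0,"gripper": 1},{"x": 0,"y": 0,"z": 0.2,"wx": 0,"wy": 0,"wz": 0,"gripper": 1},{"x": 0,"y": 0,"z": 0.1,"wx": 0,"wy": 0,"wz": 0,"gripper": 1},{"x": 0,"y": 0,"z": 0,"wx": 0,"wy": 0,"wz": 0,"gripper": 1}]'

```text
t: 21.0
position: [0.6402, 0.0138, 0.0317]
tool_rot: [0.157, 0.988, 0.0, -0.001]
contact_force: [-5.4, 1.1, 7.3]
opening: 0.0449
gripper_force: 53.3
```

jog_arm --increments '[{"x": 0,"y": 0,"z": 0,"wx": 0,"wy": 0,"wz": 0,"gripper": -0.5},{"x": 0,"y": 0,"z": -0.1,"wx": 0,"wy": 0,"wz": 0,"gripper": -0.5},{"x": 0,"y": 0,"z": 0,"wx": 0,"wy": 0,"wz": 0,"gripper": -0.5},{"x": 0,"y": 0,"z": -4,"wx": 0,"wy": 0,"wz": 0,"gripper": -0.5},{"x": 0,"y": 0,"z": -5,"wx": 0,"wy": 0,"wz": 0,"gripper": -0.5},{"x": 1,"y": -1,"z": -5,"wx": 0,"wy": 0,"wz": 0,"gripper": -1},{"x": 2.2,"y": -4,"z": 0,"wx": 0,"wy": 0,"wz": 0,"gripper": -1},{"x": 2.2,"y": -4,"z": 0,"wx": 0,"wy": 0,"wz": 0,"gripper": -1},{"x": 2.2,"y": -4,"z": 0,"wx": 0,"wy": 0,"wz": 0,"gripper": -1},{"x": 2.2,"y": -4,"z": 0,"wx": 0,"wy": 0,"wz": 0,"gripper": -1},{"x": 2.2,"y": -4,"z": 0,"wx": 0,"wy": 0,"wz": 0,"gripper": -1},{"x": 1.1,"y": -2,"z": 0,"wx": 0,"wy": 0,"wz": 0,"gripper": -1},{"x": 0,"y": 0,"z": 0,"wx": 0,"wy": 0,"wz": 0,"gripper": -1},{"x": 0,"y": 0,"z": 0,"wx": 0,"wy": 0,"wz": 0,"gripper": -1}]'

```text
t: 22.75
position: [0.4467, -0.163, 0.1715]
tool_rot: [0.156, 0.988, 0.0, 0.001]
contact_force: [0.1, 0.2, 0.2]
opening: 0.0855
gripper_force: 0.0
```

```bash
python3 - <<'E'
from near import *
s,cm,im=rim('w9',.040)
d=optics.get_image('side')
im=cv2.resize(im[90:270,220:420],None,fx=2,fy=2);d=cv2.resize(d[120:300,220:400],None,fx=2,fy=2);cv2.imwrite('pics/c9.png',np.hstack([im,d]))
E
```

```text
22.75 [ 0.4467 -0.163   0.1715] [1.561e-01 9.877e-01 2.000e-04 6.000e-04]
tcp px [318 189] ([306, 169, 26, 32, 669], [318.2, 184.4])
rim [318.5 187.5] r 12.5 pos [ 0.4443 -0.1626  0.04  ] width mm 24.456557500009474
tool [ 0.24 -0.03 -0.  ]
```

View pics/c9.png

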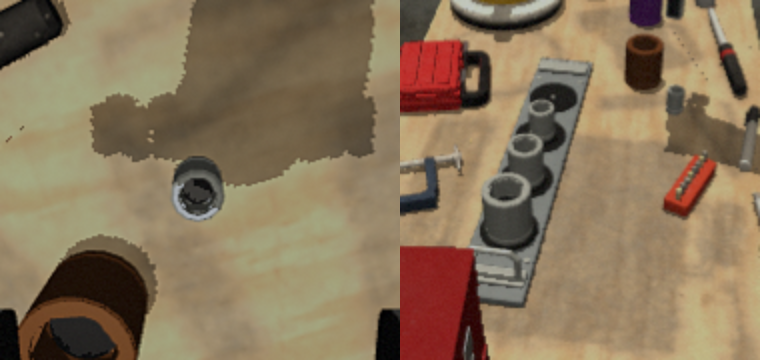

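Socket_46 stands on pad_b. Socket_26 is below the tool with its rim at (318,187). Brown is off to the lower left, clear of the finger lane.

jog_arm --increments '[{"x": 0.2,"y": 0,"z": 4,"wx": 0,"wy": 0,"wz": 0,"gripper": -1},{"x": 0,"y": 0,"z": 4,"wx": 0,"wy": 0,"wz": 0,"gripper": -1},{"x": 0,"y": 0,"z": 4,"wx": 0,"wy": 0,"wz": 0,"gripper": -1},{"x": 0,"y": 0,"z": 2.6,"wx": 0,"wy": 0,"wz": 0,"gripper": -1},{"x": 0,"y": 0,"z": 1.5,"wx": 0,"wy": 0,"wz": 0,"gripper": -1},{"x": 0,"y": 0,"z": 0,"wx": 0,"wy": 0,"wz": 0,"gripper": -1},{"x": 0,"y": 0,"z": 0,"wx": 0,"wy": 0,"wz": 0,"gripper": 1},{"x": 0,"y": 0,"z": 0,"wx": 0,"wy": 0,"wz": 0,"gripper": 1},{"x": 0,"y": 0,"z": 0,"wx": 0,"wy": 0,"wz": 0,"gripper": 1},{"x": 0,"y": 0,"z": 0,"wx": 0,"wy": 0,"wz": 0,"gripper": 1},{"x": 0,"y": 0,"z": 0,"wx": 0,"wy": 0,"wz": 0,"gripper": 1},{"x": 0,"y": 0,"z": 0,"wx": 0,"wy": 0,"wz": 0,"gripper": 1},{"x": 0,"y": 0,"z": 0,"wx": 0,"wy": 0,"wz": 0,"gripper": 1}]' --newtons 40

```text
t: 24.48
position: [0.4436, -0.1636, 0.011]
tool_rot: [0.157, 0.988, 0.0, 0.0]
contact_force: [-1.1, 0.0, 7.0]
opening: 0.025
gripper_force: 39.0
```

jog_arm --increments '[{"x": 0,"y": 0,"z": -3,"wx": 0,"wy": 0,"wz": 0,"gripper": 1},{"x": 0,"y": 0,"z": -5,"wx": 0,"wy": 0,"wz": 0,"gripper": 1},{"x": -1.6,"y": 0.5,"z": -3,"wx": 0,"wy": 0,"wz": 0,"gripper": 1},{"x": -4,"y": 1.3,"z": 0,"wx": 0,"wy": 0,"wz": 0,"gripper": 1},{"x": -4,"y": 1.2,"z": 0,"wx": 0,"wy": 0,"wz": 0,"gripper": 1},{"x": -4,"y": 1.2,"z": 0,"wx": 0,"wy": 0,"wz": 0,"gripper": 1},{"x": -3.5,"y": 1.1,"z": 1,"wx": 0,"wy": 0,"wz": 0,"gripper": 1},{"x": 0,"y": 0,"z": 3,"wx": 0,"wy": 0,"wz": 0,"gripper": 1},{"x": 0,"y": 0,"z": 2.5,"wx": 0,"wy": 0,"wz": 0,"gripper": 1},{"x": 0,"y": 0,"z": 0,"wx": 0,"wy": 0,"wz": 0,"gripper": 1},{"x": 0,"y": 0,"z": 0,"wx": 0,"wy": 0,"wz": 0,"gripper": 1}]'

```text
t: 25.85
position: [0.6226, -0.1667, 0.0561]
tool_rot: [0.157, 0.988, -0.0, 0.001]
contact_force: [-0.4, 0.6, -0.5]
opening: 0.0247
gripper_force: 39.5
```

```bash
python3 - <<'E'
from near import *
s,cm,im=look('','w10');P=s['position'];print(tool(np.array([.6247,-.165,.026])-P))
h=cv2.cvtColor(im,cv2.COLOR_BGR2GRAY);print(proj(cm,[(P[0]-.951*.013,P[1]+.31*.013,P[2]-.011)]));print(h[200:250,320])
E
```

```text
25.85 [ 0.6226 -0.1667  0.0561] [ 1.573e-01  9.876e-01 -1.000e-04  6.000e-04]
[-0.14534039  0.22267991  3.0106401 ]
[[319.22101697 220.85087318]]
[ 18  25  24  22  21  22  17  25  24  23  21  22  21  21  23  21  20  25
  23  24  22  14  35 125  68  57  58  50  93 106  97  59  57  56  59  56
  59  60  57  59  58  59  59  57  58  59  58  55  58  57]
```

jog_arm --increments '[{"x": -0.1,"y": 0.2,"z": 1.5,"wx": 0,"wy": 0,"wz": 0,"gripper": 1},{"x": 0,"y": 0,"z": 0.8,"wx": 0,"wy": 0,"wz": 0,"gripper": 1},{"x": 0,"y": 0,"z": 0.5,"wx": 0,"wy": 0,"wz": 0,"gripper": 1},{"x": 0,"y": 0,"z": 0.2,"wx": 0,"wy": 0,"wz": 0,"gripper": 1},{"x": 0,"y": 0,"z": 0.1,"wx": 0,"wy": 0,"wz": 0,"gripper": 1},{"x": 0,"y": 0,"z": 0,"wx": 0,"wy": 0,"wz": 0,"gripper": 1}]'

```text
t: 26.65
position: [0.6233, -0.1646, 0.0261]
tool_rot: [0.157, 0.988, 0.001, -0.001]
contact_force: [-4.7, 2.8, 10.3]
opening: 0.0251
gripper_force: 40.9
```

jog_arm --increments '[{"x": 0,"y": 0,"z": 0,"wx": 0,"wy": 0,"wz": 0,"gripper": -0.1},{"x": 0,"y": 0,"z": -0.1,"wx": 0,"wy": 0,"wz": 0,"gripper": -0.1},{"x": 0,"y": 0,"z": 0,"wx": 0,"wy": 0,"wz": 0,"gripper": -0.1},{"x": 0,"y": 0,"z": -4,"wx": 0,"wy": 0,"wz": 0,"gripper": -0.1},{"x": 0,"y": 0,"z": -6,"wx": 0,"wy": 0,"wz": 0,"gripper": -0.1},{"x": 0,"y": 0,"z": -6,"wx": 0,"wy": 0,"wz": 0,"gripper": -0.1},{"x": 0,"y": 0,"z": -6,"wx": 0,"wy": 0,"wz": 0,"gripper": -0.1},{"x": 0.3,"y": 4,"z": -4,"wx": 0,"wy": 0,"wz": 0,"gripper": -0.1},{"x": 0.3,"y": 5,"z": -3,"wx": 0,"wy": 0,"wz": 0,"gripper": -0.1},{"x": 0.3,"y": 5,"z": -3,"wx": 0,"wy": 0,"wz": 0,"gripper": -0.1},{"x": 0.3,"y": 3,"z": 0,"wx": 0,"wy": 0,"wz": 0,"gripper": -0.1},{"x": 0,"y": 0,"z": 0,"wx": 0,"wy": 0,"wz": 0,"gripper": -0.1},{"x": 0,"y": 0,"z": 0,"wx": 0,"wy": 0,"wz": 0,"gripper": -0.1}]'

```text
t: 28.28
position: [0.6646, -0.0011, 0.3448]
tool_rot: [0.158, 0.987, -0.001, -0.0]
contact_force: [0.2, -1.0, 0.9]
opening: 0.0468
gripper_force: 0.0
```

```bash
python3 - <<'E'
from near import *
s,cm,im=look('','w11')
Q=[(.651,.104),(.642,.014),(.6335,-.0755),(.6247,-.165)];H=[.083,.072,.063,.055]
for (x,y),z in zip(Q,H):
    cv2.circle(im,tuple(int(round(v)) for v in proj(cm,[(x,y,z)])[0]),1,(0,0,255),-1)
    th=np.linspace(0,6.28,60);r=(z-.083)/1000
    D={.083:29,.072:23,.063:18,.055:13}[z]/1e3
    for p in proj(cm,[(x+D*np.cos(t),y+D*np.sin(t),z) for t in th]):im[int(round(p[1])),int(round(p[0]))]=(0,0,255)
cv2.imwrite('pics/c11.png',cv2.resize(im[80:230,170:430],None,fx=3,fy=3,interpolation=0))
E
```

```text
28.275 [ 0.6646 -0.0011  0.3448] [ 1.580e-01  9.874e-01 -7.000e-04 -4.000e-04]
```

View pics/c11.png

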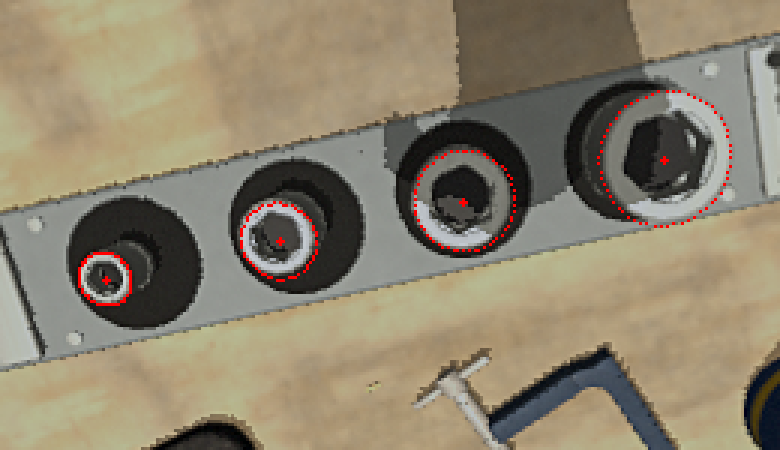

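The top rims of all four sockets match the ideal circles to within about 2 mm, and all stand upright in the right order, with the largest next to the handle on the right. Handing in.

```bash
python3 -c "
from plant import bot
print(bot.sign_off())"
```

```text
the job is handed in; nothing more can be done
None
```

I put all four sockets on the rail in size order, largest next to the handle, each upright and within about 2 mm of its pad's centre in the last wrist picture; the job is handed in at about 28 s of the 96 s allowed, with no verdict returned.

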